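# Find the heavy side of a loaded rotator wheel and hold it down

### The arm

A 6-joint arm with a two-finger parallel gripper is mounted at the origin on a cart in front of the work surface, level with it; the furniture and walls round the work are solid. World frame = base frame: x ahead of the robot, y to its left, z up, the work surface at z = 0. Lengths are in mm, angles in degrees, forces in N, time in s.
With the tool pointing down it reaches from about 300 to 850 mm from the base axis. Payload 4.2 kg.
Tool frame: the origin (TCP) lies at the very end of the fingers, on their centre line; the grasp point (between the pads) lies 19 mm behind it; z points along the fingers, y is the line along which they close (so a half turn about z gives the same grasp; the last joint's range is limited). The gripper opens to 91 mm and grips with 3 to 60 N. Pads are 32 mm wide; open, the fingers measure 118 mm over their backs; the gripper's body (76 mm by 178 mm) begins 60 mm behind the grasp point.
Start: joints at [67.208, 18.312, 89.639, -0, 72.044, -1.146], TCP at [212.109, 534.469, 174.676] pointing down, gripper open.
Joint ranges: [-177.97, 177.97], [-48.28, 115.42], [12.27, 149.76], [-77.06, 257.06], [2.81, 150.46], [-146.56, 146.56]. Speed limits (degrees/s): [147.25, 147.25, 180, 180, 180, 180].

### API

Orientations are given as [roll, pitch, yaw] about the fixed x, y, z axes, in that order (R = Rz(yaw) Ry(pitch) Rx(roll)).
In Python, from workcell import env, eyes gives the robot as it stands.
- The arm moves only by the tool send_rows, never from a script. Its argument "targets" is text: rows parted by semicolons, each of 7 numbers parted by spaces: the shift along the tool's x, y, z in m, then the turn, a rotation vector about the tool's x, y, z in degrees, then the opening in per cent of the stroke, from 0 (shut) to 100 (fully open). A call has 1 to 12 rows; each row is the pose to reach, as a shift and turn from the pose commanded when the call began, along the tool's axes at that moment; what a row does not reach only later rows make up. A row lasts 1/12 s, in which the tool goes at most 41.7 mm and 7.16 degrees, less where a joint would pass 70% of its speed; a pose out of reach is approached as far as the arm can. A call with a gripper value outside its range is refused whole. The fingers move at their own pace and stop on an object; "grip_force" is the grip in N (left out, the last holds). Time passes only in rows, so rows that repeat a pose let the fingers close. It gives the time, the measured TCP pose, the force, the opening and the grip force at its end, in the units of the state.
- env.state(): the state, without advancing time (a new reading comes with each control period).
- eyes.grab_frame(name): name is "scene" or "top"; returns a dict with "image" (400x640x3 uint8, blue, green, red), "fovy" (degrees; the focal length in pixels is half the picture's height over the tangent of half this angle, whatever the lens; pixels are square), "cx", "cy" (the principal point, pixels), "eye" and "attitude" of the camera in the world. Camera axes: x right, y up, looking along -z (the intrinsics and any distortion apply to the point x, -y, -z); pixel columns grow to the right and rows downward; lengths in mm; the calibration is good to about 2 mm. A picture is of the moment at which its call begins. There is no depth.
- env.job_done(): hands the job in; it is judged then, once.
The state is a dict: "time_s": time; "qpos": joint angles; "qvel": joint speeds; "effort": joint torques, N m; "ee_pos": TCP position; "ee_rot": TCP orientation; "force": force on the tool from outside, world axes, zero at the start; "torque": the same for the moment, N m; "gripper_width": finger opening in mm; "gripper_force": force on a finger pad.
Only numpy, scipy, OpenCV 4.12 (cv2) and the standard library are available. Lean on these libraries where they do the work, as an engineer would, in place of code of your own. Each camera call takes 0.05 s, during which the arm holds its last target. There are 200 camera calls.

### The job

The four closed steel vessels on the tube rotator's wheel are filled unequally, and its drive is uncoupled. Turn the wheel by hand by its vessels, without whirling it, let it swing and feel which side is heavy, then bring that heavy side straight down, truly to the bottom and not just to where the drag leaves it. Finish holding the wheel still there by a vessel, so that I can screw the balance weight on at the top; leave the things standing round the rotator where they are.

Things in the scene. Friction and masses are not known exactly. Their poses are not given: they have to be found in the camera images.
- rotator: tube rotator, fixed to the bench. Origin on the bench under the wheel; z up, x from the wheel into the housing (the wheel faces -x, to the robot), y left. White housing 80 x 120 mm, 221 mm high, 32 to 112 mm behind the origin; foot plate 15 mm high, 150 mm wide, reaching 42 mm before the origin. Axle along x, 165 mm above the bench.
- wheel: the wheel: two aluminium discs 190 mm across, together 28 mm thick, on the horizontal axle; it turns about its x both ways without end. Origin on the axle, mid-thickness (face 14 mm before it); x along the axle, away from the robot. Hub nut 32 mm across sticks out 18 mm. Which side is heavy cannot be seen and has nothing to do with the colours.
- axle (a point): fixed point on the axle, mid-wheel, x along it. The uneven fillings pull like 0.3 to 0.36 kg at 50 mm from the axle (0.15 to 0.18 N m). The axle drags with 0.10 N m, alike both ways, plus 0.045 N m per rad/s. Let go, the wheel stays put with its heavy side within 34 to 42 degrees of straight down or up; else it turns down in 2 to 4 s and drag stops it short of the bottom by that angle, either side.
- vessel_blue (a point): steel vessel with a blue cap, fixed in the wheel at +z of the wheel's frame. Level, parallel to the axle, 32 mm thick, sticking 64 mm out of the face; this point is its grasp: on its own axis near the cap, 46 mm before the face, 64 mm from the axle. Axes as the wheel's. Take it from above, a finger on its left and right; being round it turns in the grasp as the wheel goes round.
- vessel_red (a point): steel vessel with a red cap, fixed in the wheel at -y of the wheel's frame. Level, parallel to the axle, 32 mm thick, sticking 64 mm out of the face; this point is its grasp: on its own axis near the cap, 46 mm before the face, 64 mm from the axle. Axes as the wheel's. Take it from above, a finger on its left and right; being round it turns in the grasp as the wheel goes round.
- vessel_yellow (a point): steel vessel with a yellow cap, fixed in the wheel at -z of the wheel's frame. Level, parallel to the axle, 32 mm thick, sticking 64 mm out of the face; this point is its grasp: on its own axis near the cap, 46 mm before the face, 64 mm from the axle. Axes as the wheel's. Take it from above, a finger on its left and right; being round it turns in the grasp as the wheel goes round.
- vessel_green (a point): steel vessel with a green cap, fixed in the wheel at +y of the wheel's frame. Level, parallel to the axle, 32 mm thick, sticking 64 mm out of the face; this point is its grasp: on its own axis near the cap, 46 mm before the face, 64 mm from the axle. Axes as the wheel's. Take it from above, a finger on its left and right; being round it turns in the grasp as the wheel goes round.
- balance_weight: small brass screw-on balance weight, 26 mm across, 30 mm high, standing by the rotator; leave alone
- timer: white digital timer, 66 x 66 x 21 mm, lying by the rotator; leave alone
- dropper: dropper bottle with a green cap, 27 mm across, 85 mm high; leave alone
- reagent: laboratory bottle with a blue cap and pink contents, 56 mm across, 104 mm high; leave alone

How it is judged:
By the outcome, as a careful person would: the job done as asked, in the order asked, and still so for the second after the job is handed in, while the arm keeps its last pose, push and grip.
It also fails if it takes over 70 s, if anything falls off the work surface, if the arm or the gripper's body presses on something with over 40 N, if the wrist force passes 120 N, or if a joint passes its speed limit or range.

## Working session

There is one attempt and no reset: what is moved stays moved. The work goes in short steps, Python scripts to look and compute and a tool call to move; the robot and the scene stay as the last step left them, time stands still between calls to the robot, and variables do not carry over. Pictures are saved under pics/ and viewed, at most 10 in all, crops included, and the job is handed in when it is done.

Besides the shell and the picture viewer there is one more tool, called after "Call:" by a JSON object that holds its "fn" and its "kwargs", one argument or row to a line. send_rows: Moves the arm, as the interface text tells. Its arguments: {"type":"object","properties":{"targets":{"type":"string"},"grip_force":{"type":"number"}},"required":["targets"]}

```bash
ls; mkdir -p pics
cat > h.py <<'E'
import numpy as np, cv2
from workcell import env, eyes
from scipy.spatial.transform import Rotation as R
def grab(n):
    f=eyes.grab_frame(n); return f
E
python3 - <<'E'
from h import *
for n in ("scene","top"):
    f=grab(n); cv2.imwrite(f"pics/{n}0.png",f["image"]); print({k:v for k,v in f.items() if k!="image"})
s=env.state(); print(s)
E
```

```text
pics
{'fovy': 48.15637819405808, 'cx': 317.3640311923522, 'cy': 198.17117145532976, 'eye': array([  93.41043844, -356.55309673,  741.26778553]), 'attitude': array([ 50.17552297,  -0.32145591, -37.07624918])}
{'fovy': 50.927076784644356, 'cx': 322.20782939558615, 'cy': 200.69759399719572, 'eye': array([445.07960404, 228.49750685, 986.60496725]), 'attitude': array([  5.75458871,   1.74404062, -91.22977869])}
{'time_s': 0.1, 'qpos': array([ 6.72092374e+01,  1.83458057e+01,  8.96981759e+01, -1.35972730e-03,
        7.20446263e+01, -1.14744002e+00]), 'qvel': array([-0.07010302, -0.07512387, -0.0775713 , -0.00592161, -0.08555181,
        0.06110318]), 'effort': array([-6.93048823e-04, -4.13336742e+01, -2.32510346e+01,  7.27772014e-02,
        4.21850430e-02, -6.27203940e-05]), 'ee_pos': array([211.89990394, 533.98329788, 173.93458971]), 'ee_rot': array([-1.79911384e+02, -4.81801817e-04,  1.58357097e+02]), 'force': array([-0.28233485,  0.05946187, -0.59375646]), 'torque': array([ 0.01722882, -0.02955693, -0.03025264]), 'gripper_force': 0.0, 'gripper_width': 91.04137567610483}
```

View pics/scene0.png

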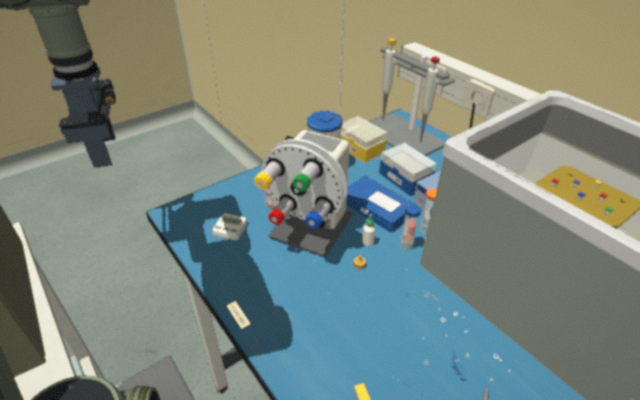

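View pics/top0.png

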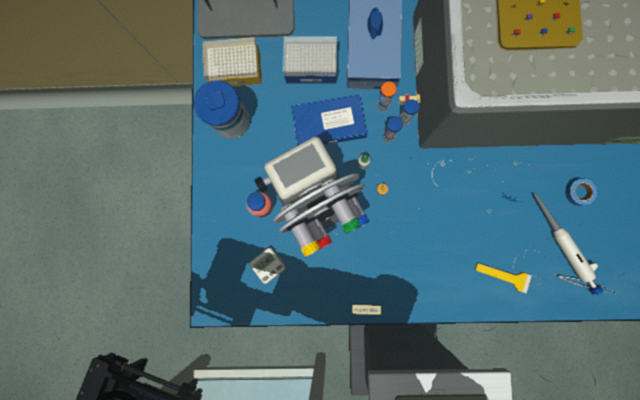

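Scene view: yellow cap is at (265,180), green (300,183), red (277,215) and blue (314,219). Top view shows yellow (309,248), red (324,241), green (351,226), blue (363,219), and the rotator yawed about +28°. The timer is to its front left. The reagent bottle is on the left of the housing, with the dropper and brass weight on the right.

```bash
cat >> h.py <<'E'
def ray(f,u,v):
    fl=200/np.tan(np.radians(f["fovy"]/2))
    d=np.array([(u-f["cx"])/fl,-(v-f["cy"])/fl,-1.])
    return f["eye"], R.from_euler("xyz",f["attitude"],degrees=True).apply(d/np.linalg.norm(d))
def onz(f,u,v,z):
    e,d=ray(f,u,v); return e+d*(z-e[2])/d[2]
def tri(a,b):
    (e1,d1),(e2,d2)=a,b
    s=np.linalg.lstsq(np.c_[d1,-d2],e2-e1,rcond=None)[0]
    p,q=e1+s[0]*d1,e2+s[1]*d2
    return (p+q)/2,np.linalg.norm(p-q)
H={"yellow":[(20,32)],"green":[(50,85)],"blue":[(105,125)],"red":[(0,6),(174,180)]}
def caps(f,box):
    x0,y0,x1,y1=box; hsv=cv2.cvtColor(f["image"],cv2.COLOR_BGR2HSV)[y0:y1,x0:x1]; o={}
    for c,rs in H.items():
        m=sum(cv2.inRange(hsv,(a,150 if c!="blue" else 175,60),(b,255,255)) for a,b in rs)
        n,l,st,ce=cv2.connectedComponentsWithStats(m)
        o[c]=[(np.round(ce[i]+[x0,y0],1).tolist(),int(st[i,4])) for i in np.argsort(-st[1:,4])[:3]+1 if st[i,4]>8]
    return o
E
python3 - <<'E'
from h import *
fs,ft=grab("scene"),grab("top")
a=caps(fs,(245,150,345,245)); b=caps(ft,(275,190,385,270)); print(a);print(b)
for c in H:
    if a[c] and b[c]: print(c,tri(ray(fs,*a[c][0][0]),ray(ft,*b[c][0][0])))
cv2.imwrite("pics/c1.png",np.hstack([cv2.resize(fs["image"][130:260,240:360],(400,433)),cv2.resize(ft["image"][130:270,240:390],(400,433))]))
E
```

```text
{'yellow': [([263.3, 179.5], 151)], 'green': [([301.8, 181.3], 130)], 'blue': [([314.5, 218.8], 124)], 'red': [([276.8, 215.2], 131)]}
{'yellow': [([309.9, 248.2], 149), ([381.3, 191.2], 23)], 'green': [([350.8, 225.6], 150)], 'blue': [([363.3, 219.4], 74)], 'red': [([323.9, 241.3], 97)]}
yellow (array([437.51219245, 275.20661764, 195.93159201]), np.float64(2.4769596692767757))
green (array([477.30055924, 198.27932783, 220.56700844]), np.float64(3.0898260650060463))
blue (array([490.39646199, 170.94391167, 137.23010176]), np.float64(2.100750703620321))
red (array([449.59608806, 251.29558931, 110.66555199]), np.float64(1.0731739836235035))
```

View pics/c1.png

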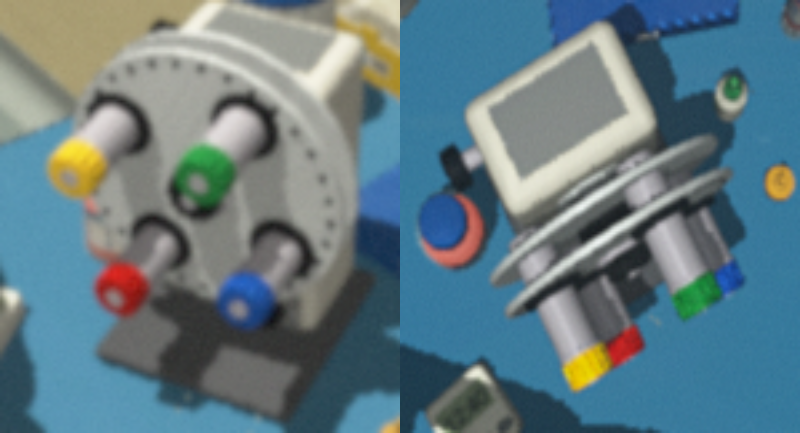

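Run:
```python
from h import *
ft=grab("top"); 
h=onz(ft,300.8,168.8,221); ca=np.array([463.7,224.0])
d=h[:2]-ca; x=np.array([np.cos(np.radians(27.2)),np.sin(np.radians(27.2))]); y=np.array([-x[1],x[0]])
print(h,d@x,d@y, "c",d@x-86)
# housing rear/right edges etc: corners
for u,v in [(468,105),(607,22),(655,130),(517,222)]:
    p=onz(ft,240+(u-400)*.375,130+v*140/433,221)[:2]-ca; print(p@x,p@y)
```

```text
[583.02025525 288.4855747  221.        ] 135.60161120256686 2.8134846449503255 c 49.60161120256686
175.23234797348243 56.106006561317905
173.20437829826713 -52.89248998882143
99.33929845428047 -50.757001335779044
96.45993679232151 59.085250846743534
```

Call:
{"fn": "send_rows", "kwargs": {
  "targets": "0 0 -0.04 0 0 0 100; -0.03 -0.015 -0.075 0 0 -6 100; -0.065 -0.037 -0.09 0 0 -12 100; -0.1 -0.057 -0.1 0 0 -18 100; -0.135 -0.077 -0.11 0 0 -24 100; -0.17 -0.097 -0.12 0 0 -30 100; -0.205 -0.117 -0.13 0 0 -36 100; -0.24 -0.137 -0.14 0 0 -42 100; -0.275 -0.157 -0.15 0 0 -48.85 100; -0.31 -0.177 -0.155 0 0 -48.85 100; -0.345 -0.197 -0.155 0 0 -48.85 100; -0.3727 -0.2131 -0.155 0 0 -48.85 100"
}}

```text
time_s: 1.25
ee_pos: [481.0, 197.3, 330.5]
ee_rot: [180.0, 0.1, -152.8]
force: [0.9, -0.4, -0.2]
gripper_width: 91.1
gripper_force: 0.0
```

Call:
{"fn": "send_rows", "kwargs": {
  "targets": "0 0 0.03 0 0 0 100; 0 0 0.06 0 0 0 100; 0 0 0.09 0 0 0 90; 0 0 0.115 0 0 0 80; 0 0 0.127 0 0 0 70; 0 0 0.127 0 0 0 60; 0 0 0.127 0 0 0 50; 0 0 0.127 0 0 0 45; 0 0 0.127 0 0 0 25; 0 0 0.127 0 0 0 25; 0 0 0.127 0 0 0 25; 0 0 0.127 0 0 0 25",
  "grip_force": 5
}}

```text
time_s: 2.25
ee_pos: [480.2, 199.0, 203.2]
ee_rot: [-180.0, 0.1, -152.8]
force: [-0.8, -0.3, -0.2]
gripper_width: 27.1
gripper_force: 0.0
```

```bash
cat >> h.py <<'E'
A0=np.array([463.7,224.0,166.0]); 
X=np.array([np.cos(np.radians(27.2)),np.sin(np.radians(27.2)),0]); Y=np.array([-X[1],X[0],0]); Z=np.array([0,0,1.])
OFF={"blue":0,"red":90,"yellow":180,"green":-90}
def theta(f,box):
    # wheel angle from each cap: ray cut with cap plane (normal X through A0)
    o={}
    for c,l in caps(f,box).items():
        if not l: continue
        e,d=ray(f,*l[0][0]); p=e+d*((A0-e)@X)/(d@X)-A0
        a=np.degrees(np.arctan2(-p@Y,p@Z)); o[c]=(round((a-OFF[c])%360,1),round(float(np.hypot(p@Y,p@Z)),1),l[0][1])
    return o
SB=(235,145,350,250)
E
python3 - <<'E'
from h import *
f=grab("scene"); print(theta(f,SB)); s=env.state(); print(s["time_s"],s["ee_pos"],s["gripper_width"],s["force"]); cv2.imwrite("pics/c2.png",f["image"][100:300,200:420].repeat(2,0).repeat(2,1))
E
```

```text
{'yellow': (np.float64(118.9), 63.9, 148), 'green': (np.float64(119.4), 62.3, 113), 'blue': (np.float64(117.4), 64.8, 113), 'red': (np.float64(118.5), 62.6, 132)}
2.3 [480.05787834 198.99394372 203.05004667] 24.21482620351686 [-0.02001127 -0.14050661  0.06156128]
```

View pics/c2.png

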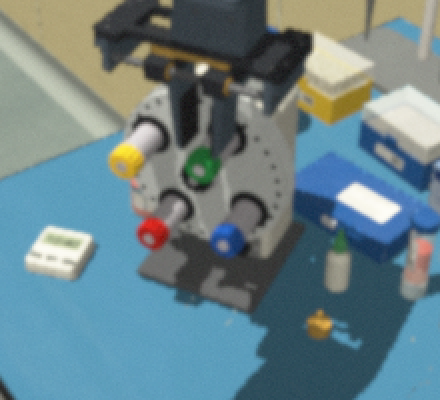

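```bash
cat >> h.py <<'E'
def proj(f,p):
    fl=200/np.tan(np.radians(f["fovy"]/2)); q=R.from_euler("xyz",f["attitude"],degrees=True).inv().apply(np.array(p)-f["eye"])
    return f["cx"]+fl*q[0]/-q[2], f["cy"]-fl*q[1]/-q[2]
E
python3 - <<'E'
from h import *
f=grab("scene"); s=env.state(); print(s["gripper_width"],s["gripper_force"],[np.round(proj(f,s["ee_pos"]+v)) for v in (0*X,19*Z,16*Y+19*Z,-16*Y+19*Z)])
im=f["image"][120:220,250:350]; im=cv2.resize(im,(500,500),interpolation=cv2.INTER_CUBIC)
t=grab("top"); im2=cv2.resize(t["image"][170:270,280:380],(300,300),interpolation=cv2.INTER_CUBIC)
cv2.imwrite("pics/c3.png",np.hstack([im,np.vstack([im2,np.zeros((200,300,3),np.uint8)])]))
E
```

```text
23.008951988297973 0.0 [array([302., 188.]), array([302., 180.]), array([294., 178.]), array([309., 182.])]
```

View pics/c3.png

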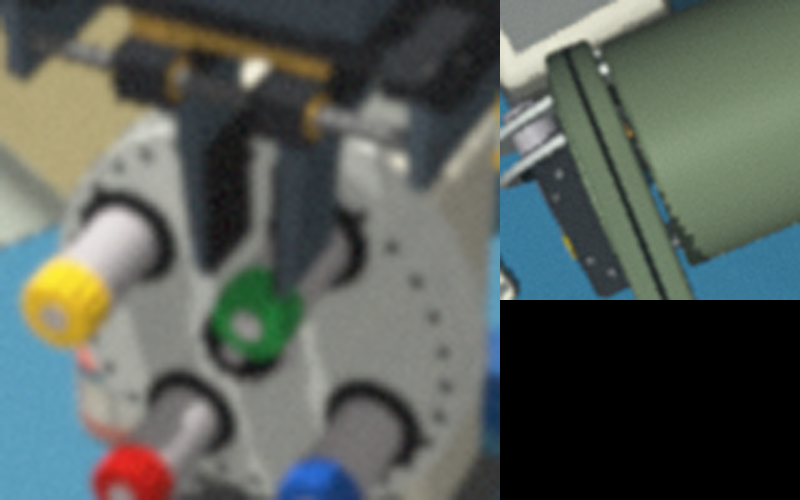

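The fingertips appear at about (292,174) and (307,178), though the TCP projects to (302,188). The opening is 23 mm, so the vessel isn't between the pads and the fingers are probably above it. I'll open, go lower and close again.

Call:
{"fn": "send_rows", "kwargs": {
  "targets": "0 0 0 0 0 0 70; 0 0 0 0 0 0 70; 0 0 0 0 0 0 70; 0 0 0 0 0 0 70; 0 0 0 0 0 0 70; 0 0 0.006 0 0 0 70; 0 0 0.012 0 0 0 70; 0 0 0.018 0 0 0 70; 0 0 0.018 0 0 0 70; 0 0 0.018 0 0 0 70; 0 0 0.018 0 0 0 70"
}}

```text
time_s: 3.32
ee_pos: [480.0, 198.9, 184.6]
ee_rot: [180.0, -0.0, -152.8]
force: [-0.2, 0.0, 0.1]
gripper_width: 64.0
gripper_force: 0.0
```

Run:
```python
from h import *
f=grab("scene"); s=env.state(); print(s["ee_pos"],s["force"],s["gripper_width"]); print(theta(f,SB))
im=cv2.resize(f["image"][120:210,250:350],(800,600),interpolation=cv2.INTER_CUBIC)
for v in (0*X,45*Y*.7,-45*Y*.7):
    u=proj(f,s["ee_pos"]+v); cv2.circle(im,(int((u[0]-250)*8),int((u[1]-120)*6.67)),6,(255,0,255),2)
cv2.imwrite("pics/c4.png",im)
```

```text
[480.07701886 198.96852038 184.79050311] [0.44870056 0.15335653 0.31134961] 63.51919366344315
{'yellow': (np.float64(118.9), 63.9, 147), 'green': (np.float64(119.2), 64.1, 124), 'blue': (np.float64(117.7), 64.5, 114), 'red': (np.float64(118.7), 62.8, 131)}
```

View pics/c4.png

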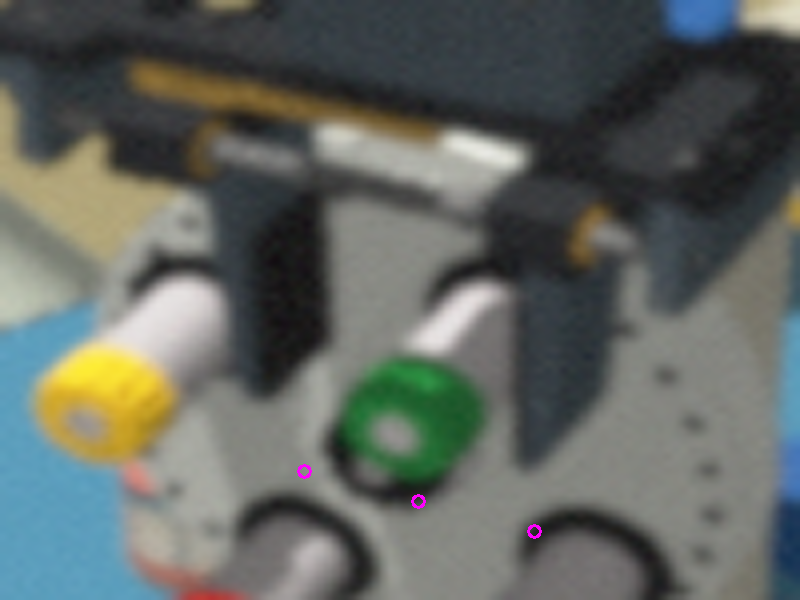

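Run:
```python
from h import *
f=grab("scene"); t=grab("top")
for z in (0,20,40): print(proj(f,(212,534,174.+z)),proj(t,(212,534,174.+z)))
for v in (X,Y,Z): print(np.subtract(proj(f,A0+10*v),proj(f,A0)))
a=cv2.imread("pics/scene0.png")[100:190,40:140]; print(env.state()["qpos"])
cv2.imwrite("pics/c5.png",cv2.resize(a,(600,540),interpolation=cv2.INTER_CUBIC))
```

```text
(np.float64(110.18324458216873), np.float64(166.97555918918863)) (np.float64(176.30211489974192), np.float64(370.52194955165737))
(np.float64(107.44127203288477), np.float64(159.31445715268325)) (np.float64(172.218798341853), np.float64(373.80125508671836))
(np.float64(104.6243095596815), np.float64(151.4438324282118)) (np.float64(167.91988882189028), np.float64(377.2537030132215))
[ 2.37481464 -2.86003068]
[-4.3803635  -1.40724695]
[-0.17988144 -3.85940916]
[ 2.12424543e+01  1.29180465e+01  9.57315141e+01  3.19278068e-03
  7.13105884e+01 -9.59623506e+01]
```

View pics/c5.png

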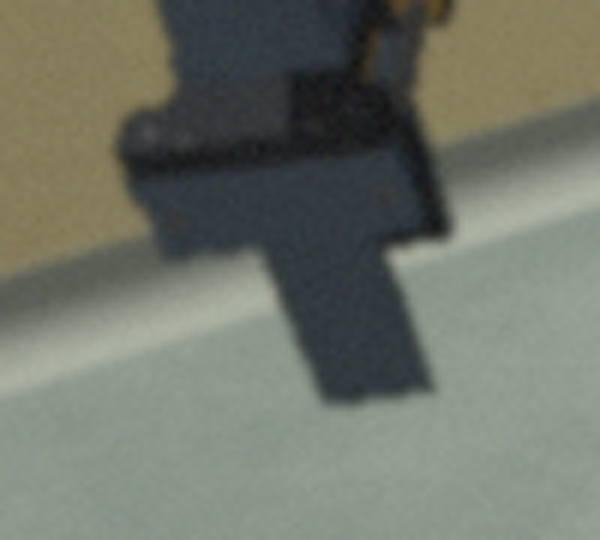

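The true fingertips sit about 39 mm above the projected TCP and are laterally right. That fits the fingers closing freely over the vessel. I'll go 20 mm lower and close.

Call:
{"fn": "send_rows", "kwargs": {
  "targets": "0 0 0.007 0 0 0 70; 0 0 0.014 0 0 0 70; 0 0 0.020 0 0 0 70; 0 0 0.020 0 0 0 50; 0 0 0.020 0 0 0 25; 0 0 0.020 0 0 0 25; 0 0 0.020 0 0 0 25; 0 0 0.020 0 0 0 25; 0 0 0.020 0 0 0 25; 0 0 0.020 0 0 0 25",
  "grip_force": 5
}}

```text
time_s: 4.3
ee_pos: [480.0, 199.1, 164.8]
ee_rot: [180.0, 0.0, -152.8]
force: [0.3, 0.4, -0.3]
gripper_width: 32.0
gripper_force: 5.0
```

Run:
```python
from h import *
f=grab("scene"); s=env.state(); print(s["time_s"],s["ee_pos"],s["force"],s["gripper_width"],s["gripper_force"]); print(theta(f,SB))
im=cv2.resize(f["image"][120:210,250:350],(800,600),interpolation=cv2.INTER_CUBIC)
cv2.imwrite("pics/c6.png",im)
```

```text
4.35 [480.0555285  199.18329261 164.86603848] [ 1.32041305  0.36448209 -0.89171343] 31.592293254438733 4.996875822544098
{'yellow': (np.float64(119.3), 63.8, 147), 'green': (np.float64(116.5), 61.3, 117), 'blue': (np.float64(117.8), 64.8, 116), 'red': (np.float64(118.8), 63.0, 129)}
```

View pics/c6.png

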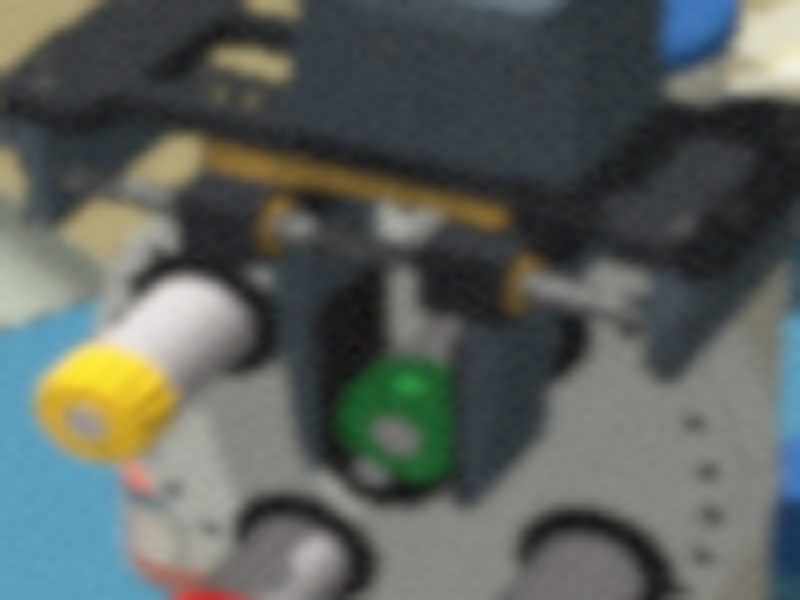

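Call:
{"fn": "send_rows", "kwargs": {
  "targets": "0 0.0035 -0.0017 0 0 0 25; 0 0.0071 -0.0033 0 0 0 25; 0 0.0108 -0.0046 0 0 0 25; 0 0.0145 -0.0057 0 0 0 25; 0 0.0183 -0.0066 0 0 0 25; 0 0.0222 -0.0072 0 0 0 25; 0 0.0261 -0.0076 0 0 0 25; 0 0.03 -0.0077 0 0 0 25; 0 0.0339 -0.0077 0 0 0 25; 0 0.0378 -0.0073 0 0 0 25; 0 0.0416 -0.0068 0 0 0 25; 0 0.0455 -0.006 0 0 0 25"
}}

```text
time_s: 5.35
ee_pos: [458.7, 239.9, 170.5]
ee_rot: [180.0, -0.0, -152.8]
force: [1.8, -2.2, 1.8]
gripper_width: 31.8
gripper_force: 5.0
```

```bash
cat >> h.py <<'E'
def rep(n="scene"):
    f=grab(n); s=env.state(); F=s["force"]; print(round(s["time_s"],2),s["ee_pos"].round(1),"Fxyz wheel",[round(float(F@v),2) for v in (X,Y,Z)],round(s["gripper_width"],1),round(s["gripper_force"],1)); print({k:tuple(float(q) for q in v) for k,v in theta(f,SB).items()}); return f
def arc(a0,angs,r=64):
    S,C=lambda a:np.sin(np.radians(a)),lambda a:np.cos(np.radians(a))
    print("; ".join("%g: y %.4f z %.4f"%(a,r/1e3*(S(a0)-S(a)),r/1e3*(C(a0)-C(a))) for a in angs))
E
python3 - <<'E'
from h import *
rep(); arc(-13.5,np.arange(-17,-51,-3.5))
E
```

```text
5.4 [458.2 240.7 170.2] Fxyz wheel [1.75, -0.96, 1.1] 31.4 5.0
{'yellow': (76.5, 63.4, 141.0), 'green': (72.4, 65.3, 99.0), 'blue': (74.6, 65.4, 102.0), 'red': (77.6, 65.5, 160.0)}
-17: y 0.0038 z 0.0010; -20.5: y 0.0075 z 0.0023; -24: y 0.0111 z 0.0038; -27.5: y 0.0146 z 0.0055; -31: y 0.0180 z 0.0074; -34.5: y 0.0213 z 0.0095; -38: y 0.0245 z 0.0118; -41.5: y 0.0275 z 0.0143; -45: y 0.0303 z 0.0170; -48.5: y 0.0330 z 0.0198
```

Call:
{"fn": "send_rows", "kwargs": {
  "targets": "0 0.0038 0.001 0 0 0 25; 0 0.0075 0.0023 0 0 0 25; 0 0.0111 0.0038 0 0 0 25; 0 0.0146 0.0055 0 0 0 25; 0 0.018 0.0074 0 0 0 25; 0 0.0213 0.0095 0 0 0 25; 0 0.0245 0.0118 0 0 0 25; 0 0.0275 0.0143 0 0 0 25; 0 0.0303 0.017 0 0 0 25; 0 0.033 0.0198 0 0 0 25; 0 0.033 0.0198 0 0 0 25"
}}

```text
time_s: 6.32
ee_pos: [443.4, 269.5, 150.0]
ee_rot: [179.9, -0.0, -152.8]
force: [1.1, 1.6, -2.5]
gripper_width: 31.9
gripper_force: 5.0
```

Run:
```python
from h import *
rep();rep()
```

```text
6.37 [443.5 269.5 150.1] Fxyz wheel [1.54, 1.27, -3.54] 31.9 5.0
{'yellow': (41.6, 62.8, 130.0), 'green': (38.9, 69.0, 88.0), 'blue': (39.6, 65.3, 117.0), 'red': (42.7, 65.4, 156.0)}
6.42 [443.5 269.5 150.2] Fxyz wheel [1.14, 2.29, -3.6] 31.7 5.0
{'yellow': (41.6, 62.8, 130.0), 'green': (38.9, 69.3, 84.0), 'blue': (40.0, 65.7, 116.0), 'red': (42.3, 65.3, 154.0)}
```

Call:
{"fn": "send_rows", "kwargs": {
  "targets": "0 0 0 0 0 0 70; 0 0 0 0 0 0 70; 0 0 0 0 0 0 70; 0 0 -0.03 0 0 0 70; 0 0 -0.07 0 0 0 70; 0 0 -0.075 0 0 0 70"
}}

```text
time_s: 6.92
ee_pos: [447.0, 270.3, 232.3]
ee_rot: [180.0, 0.7, -152.8]
force: [0.2, 0.3, -0.0]
gripper_width: 63.7
gripper_force: 0.0
```

Run:
```python
from h import *
rep();rep()
```

```text
6.97 [446.6 270.1 230.9] Fxyz wheel [0.76, 0.22, -0.03] 63.9 0.0
{'yellow': (25.1, 62.8, 143.0), 'green': (27.3, 64.6, 113.0), 'blue': (27.4, 64.6, 121.0), 'red': (26.9, 65.3, 174.0)}
7.02 [445.3 269.4 228.3] Fxyz wheel [-0.87, -0.76, -0.72] 63.8 0.0
{'yellow': (22.3, 63.4, 142.0), 'green': (24.7, 64.5, 103.0), 'blue': (24.5, 65.2, 116.0), 'red': (24.4, 65.1, 174.0)}
```

Call:
{"fn": "send_rows", "kwargs": {
  "targets": "0 0 0 0 0 0 70; 0 0 0 0 0 0 70; 0 0 0 0 0 0 70; 0 0 0 0 0 0 70; 0 0 0 0 0 0 70; 0 0 0 0 0 0 70; 0 0 0 0 0 0 70; 0 0 0 0 0 0 70; 0 0 0 0 0 0 70; 0 0 0 0 0 0 70; 0 0 0 0 0 0 70; 0 0 0 0 0 0 70"
}}

```text
time_s: 8.02
ee_pos: [444.0, 268.7, 225.9]
ee_rot: [180.0, 0.0, -152.8]
force: [-0.7, 0.6, 0.1]
gripper_width: 64.1
gripper_force: 0.0
```

Run:
```python
from h import *
rep()
```

```text
8.07 [444.1 268.7 225.9] Fxyz wheel [-0.71, 0.07, -0.22] 63.8 0.0
{'yellow': (322.6, 65.9, 189.0), 'green': (320.6, 63.0, 102.0), 'blue': (321.4, 64.8, 112.0), 'red': (319.5, 62.4, 185.0)}
```

Call:
{"fn": "send_rows", "kwargs": {
  "targets": "0 0 0 0 0 0 70; 0 0 0 0 0 0 70; 0 0 0 0 0 0 70; 0 0 0 0 0 0 70; 0 0 0 0 0 0 70; 0 0 0 0 0 0 70; 0 0 0 0 0 0 70; 0 0 0 0 0 0 70; 0 0 0 0 0 0 70; 0 0 0 0 0 0 70; 0 0 0 0 0 0 70; 0 0 0 0 0 0 70"
}}

```text
time_s: 9.07
ee_pos: [444.0, 268.7, 225.9]
ee_rot: [180.0, 0.0, -152.8]
force: [-0.2, 0.1, -0.2]
gripper_width: 63.5
gripper_force: 0.0
```

Run:
```python
from h import *
rep()
```

```text
9.12 [444.  268.7 225.9] Fxyz wheel [-0.18, -0.72, -0.87] 63.4 0.0
{'yellow': (315.3, 65.5, 188.0), 'green': (313.3, 63.1, 106.0), 'blue': (314.7, 64.8, 113.0), 'red': (312.6, 62.0, 182.0)}
```

Call:
{"fn": "send_rows", "kwargs": {
  "targets": "0 0 0 0 0 0 70; 0 0 0 0 0 0 70; 0 0 0 0 0 0 70; 0 0 0 0 0 0 70; 0 0 0 0 0 0 70; 0 0 0 0 0 0 70"
}}

```text
time_s: 9.62
ee_pos: [444.0, 268.7, 225.8]
ee_rot: [180.0, -0.0, -152.8]
force: [0.4, -0.2, -0.8]
gripper_width: 63.8
gripper_force: 0.0
```

Run:
```python
from h import *
rep(); rep()
```

```text
9.67 [444.  268.7 225.9] Fxyz wheel [-0.06, -0.59, 1.0] 64.0 0.0
{'yellow': (315.1, 65.6, 187.0), 'green': (313.8, 62.5, 103.0), 'blue': (314.8, 64.5, 110.0), 'red': (312.7, 62.2, 182.0)}
9.72 [444.  268.7 225.9] Fxyz wheel [0.58, 0.2, 0.62] 63.4 0.0
{'yellow': (315.1, 65.6, 187.0), 'green': (313.8, 62.5, 104.0), 'blue': (314.9, 64.9, 112.0), 'red': (312.4, 62.2, 181.0)}
```

The wheel swung counter-clockwise by itself and rests at θ≈314.2°. So the heavy side was near the top at first, and bottom lies about 38° further on. Next I take red, turn it well past and release it to get the stop on the other side.

Call:
{"fn": "send_rows", "kwargs": {
  "targets": "0 -0.03 -0.008 0 0 0 70; 0 -0.06 -0.01 0 0 0 70; 0 -0.0933 -0.005 0 0 0 70; 0 -0.0933 0.01 0 0 0 70; 0 -0.0933 0.04 0 0 0 70; 0 -0.0933 0.0714 0 0 0 70; 0 -0.0933 0.0714 0 0 0 50; 0 -0.0933 0.0714 0 0 0 25; 0 -0.0933 0.0714 0 0 0 25; 0 -0.0933 0.0714 0 0 0 25; 0 -0.0933 0.0714 0 0 0 25; 0 -0.0933 0.0714 0 0 0 25",
  "grip_force": 5
}}

```text
time_s: 10.72
ee_pos: [487.4, 187.5, 156.0]
ee_rot: [179.9, 0.2, -152.8]
force: [-0.8, 3.6, 0.7]
gripper_width: 31.9
gripper_force: 5.0
```

Run:
```python
from h import *
rep(); arc(44,np.arange(40,-9,-4)[:12]); arc(-4,np.arange(-8,-63,-4.5))
```

```text
10.77 [487.4 187.4 155.9] Fxyz wheel [1.83, 3.67, 2.52] 31.6 5.0
{'yellow': (316.7, 65.1, 192.0), 'green': (314.4, 63.2, 104.0), 'blue': (315.6, 65.3, 106.0), 'red': (312.0, 60.4, 154.0)}
40: y 0.0033 z -0.0030; 36: y 0.0068 z -0.0057; 32: y 0.0105 z -0.0082; 28: y 0.0144 z -0.0105; 24: y 0.0184 z -0.0124; 20: y 0.0226 z -0.0141; 16: y 0.0268 z -0.0155; 12: y 0.0312 z -0.0166; 8: y 0.0356 z -0.0173; 4: y 0.0400 z -0.0178; 0: y 0.0445 z -0.0180; -4: y 0.0489 z -0.0178
-8: y 0.0044 z 0.0005; -12.5: y 0.0094 z 0.0014; -17: y 0.0142 z 0.0026; -21.5: y 0.0190 z 0.0043; -26: y 0.0236 z 0.0063; -30.5: y 0.0280 z 0.0087; -35: y 0.0322 z 0.0114; -39.5: y 0.0362 z 0.0145; -44: y 0.0400 z 0.0178; -48.5: y 0.0435 z 0.0214; -53: y 0.0466 z 0.0253; -57.5: y 0.0495 z 0.0295; -62: y 0.0520 z 0.0338
```

Call:
{"fn": "send_rows", "kwargs": {
  "targets": "0 0.0033 -0.003 0 0 0 25; 0 0.0068 -0.0057 0 0 0 25; 0 0.0105 -0.0082 0 0 0 25; 0 0.0144 -0.0105 0 0 0 25; 0 0.0184 -0.0124 0 0 0 25; 0 0.0226 -0.0141 0 0 0 25; 0 0.0268 -0.0155 0 0 0 25; 0 0.0312 -0.0166 0 0 0 25; 0 0.0356 -0.0173 0 0 0 25; 0 0.04 -0.0178 0 0 0 25; 0 0.0445 -0.018 0 0 0 25; 0 0.0489 -0.0178 0 0 0 25"
}}

```text
time_s: 11.77
ee_pos: [463.8, 229.5, 172.1]
ee_rot: [-180.0, -0.0, -152.8]
force: [2.3, -3.0, 2.9]
gripper_width: 31.7
gripper_force: 5.0
```

Call:
{"fn": "send_rows", "kwargs": {
  "targets": "0 0.0044 0.0005 0 0 0 25; 0 0.0094 0.0014 0 0 0 25; 0 0.0142 0.0026 0 0 0 25; 0 0.019 0.0043 0 0 0 25; 0 0.0236 0.0063 0 0 0 25; 0 0.028 0.0087 0 0 0 25; 0 0.0322 0.0114 0 0 0 25; 0 0.0362 0.0145 0 0 0 25; 0 0.04 0.0178 0 0 0 25; 0 0.0435 0.0214 0 0 0 25; 0 0.0466 0.0253 0 0 0 25; 0 0.0495 0.0295 0 0 0 25"
}}

```text
time_s: 12.77
ee_pos: [441.7, 273.4, 142.4]
ee_rot: [-180.0, 0.0, -152.8]
force: [3.1, -4.6, 3.6]
gripper_width: 31.7
gripper_force: 5.0
```

Run:
```python
from h import *
rep()
```

```text
12.82 [441.2 274.  141.6] Fxyz wheel [1.81, -4.06, 2.29] 32.1 5.0
{'yellow': (214.7, 61.4, 202.0), 'green': (213.2, 64.5, 106.0), 'blue': (215.1, 63.0, 103.0), 'red': (211.5, 69.1, 125.0)}
```

Call:
{"fn": "send_rows", "kwargs": {
  "targets": "0 0.0025 0.0043 0 0 0 25; 0 0.0045 0.0085 0 0 0 25; 0 0.0045 0.0085 0 0 0 70; 0 0.0045 0.0085 0 0 0 70; 0 0.0045 0.0085 0 0 0 70; 0 0.0045 -0.03 0 0 0 70; 0 0.0045 -0.07 0 0 0 70; 0 0.0045 -0.09 0 0 0 70; 0 0.0045 -0.09 0 0 0 70"
}}

```text
time_s: 13.57
ee_pos: [441.9, 279.4, 238.1]
ee_rot: [179.9, 0.6, -152.8]
force: [0.3, -0.0, 0.4]
gripper_width: 63.4
gripper_force: 0.0
```

Run:
```python
from h import *
rep()
```

```text
13.62 [440.6 278.6 235.3] Fxyz wheel [-0.55, -0.88, 0.45] 63.7 0.0
{'yellow': (226.5, 62.3, 211.0), 'green': (225.1, 63.6, 105.0), 'blue': (227.6, 63.6, 101.0), 'red': (228.2, 64.0, 152.0)}
```

Call:
{"fn": "send_rows", "kwargs": {
  "targets": "0 0 0 0 0 0 70; 0 0 0 0 0 0 70; 0 0 0 0 0 0 70; 0 0 0 0 0 0 70; 0 0 0 0 0 0 70; 0 0 0 0 0 0 70; 0 0 0 0 0 0 70; 0 0 0 0 0 0 70; 0 0 0 0 0 0 70; 0 0 0 0 0 0 70; 0 0 0 0 0 0 70; 0 0 0 0 0 0 70"
}}

```text
time_s: 14.62
ee_pos: [439.6, 277.3, 232.8]
ee_rot: [180.0, 0.0, -152.8]
force: [0.4, 0.2, -0.2]
gripper_width: 64.0
gripper_force: 0.0
```

Call:
{"fn": "send_rows", "kwargs": {
  "targets": "0 0 0 0 0 0 70; 0 0 0 0 0 0 70; 0 0 0 0 0 0 70; 0 0 0 0 0 0 70; 0 0 0 0 0 0 70; 0 0 0 0 0 0 70; 0 0 0 0 0 0 70; 0 0 0 0 0 0 70; 0 0 0 0 0 0 70; 0 0 0 0 0 0 70; 0 0 0 0 0 0 70; 0 0 0 0 0 0 70"
}}

```text
time_s: 15.62
ee_pos: [439.6, 277.3, 232.8]
ee_rot: [180.0, 0.0, -152.8]
force: [-0.3, 0.5, -0.4]
gripper_width: 63.8
gripper_force: 0.0
```

Run:
```python
from h import *
rep()
```

```text
15.67 [439.6 277.3 232.8] Fxyz wheel [1.04, 0.62, 0.03] 64.0 0.0
{'yellow': (235.9, 61.9, 219.0), 'green': (234.0, 64.2, 98.0), 'blue': (235.7, 63.8, 101.0), 'red': (236.2, 63.8, 150.0)}
```

Call:
{"fn": "send_rows", "kwargs": {
  "targets": "0 0 0 0 0 0 70; 0 0 0 0 0 0 70; 0 0 0 0 0 0 70; 0 0 0 0 0 0 70; 0 0 0 0 0 0 70; 0 0 0 0 0 0 70; 0 0 0 0 0 0 70; 0 0 0 0 0 0 70"
}}

```text
time_s: 16.33
ee_pos: [439.7, 277.3, 232.8]
ee_rot: [180.0, 0.0, -152.8]
force: [0.3, 0.2, 0.6]
gripper_width: 63.9
gripper_force: 0.0
```

Run:
```python
from h import *
rep()
```

```text
16.38 [439.6 277.3 232.7] Fxyz wheel [-0.1, 0.07, -0.06] 64.1 0.0
{'yellow': (235.9, 61.9, 220.0), 'green': (234.5, 63.8, 103.0), 'blue': (236.4, 63.6, 100.0), 'red': (236.1, 64.0, 150.0)}
```

Second stop is θ≈235.6°. The half-difference is 39.3°, within the stated 34–42°. So bottom is θ≈274.9°, which puts red about 5° right of top.

Call:
{"fn": "send_rows", "kwargs": {
  "targets": "0 -0.0222 0 0 0 0 70; 0 -0.0222 0.02 0 0 0 70; 0 -0.0222 0.05 0 0 0 70; 0 -0.0222 0.0715 0 0 0 70; 0 -0.0222 0.0715 0 0 0 70; 0 -0.0222 0.0715 0 0 0 50; 0 -0.0222 0.0715 0 0 0 25; 0 -0.0222 0.0715 0 0 0 25; 0 -0.0222 0.0715 0 0 0 25; 0 -0.0222 0.0715 0 0 0 25; 0 -0.0222 0.0715 0 0 0 25",
  "grip_force": 8
}}

```text
time_s: 17.3
ee_pos: [450.1, 258.5, 162.5]
ee_rot: [179.9, 0.1, -152.8]
force: [-1.4, 1.4, 4.5]
gripper_width: 31.9
gripper_force: 8.0
```

Run:
```python
from h import *
rep(); arc(-34.4,[-31,-27.5,-24,-20.5,-17,-13.5,-10,-6.5,-3,.5,3,5])
```

```text
17.35 [450.1 258.5 162.5] Fxyz wheel [-0.84, 2.44, 5.16] 31.6 8.0
{'yellow': (237.1, 61.6, 206.0), 'green': (235.5, 63.8, 104.0), 'blue': (237.5, 63.0, 105.0), 'red': (232.0, 66.2, 139.0)}
-31: y -0.0032 z -0.0021; -27.5: y -0.0066 z -0.0040; -24: y -0.0101 z -0.0057; -20.5: y -0.0137 z -0.0071; -17: y -0.0174 z -0.0084; -13.5: y -0.0212 z -0.0094; -10: y -0.0250 z -0.0102; -6.5: y -0.0289 z -0.0108; -3: y -0.0328 z -0.0111; 0.5: y -0.0367 z -0.0112; 3: y -0.0395 z -0.0111; 5: y -0.0417 z -0.0109
```

Call:
{"fn": "send_rows", "kwargs": {
  "targets": "0 -0.0032 -0.0021 0 0 0 25; 0 -0.0066 -0.004 0 0 0 25; 0 -0.0101 -0.0057 0 0 0 25; 0 -0.0137 -0.0071 0 0 0 25; 0 -0.0174 -0.0084 0 0 0 25; 0 -0.0212 -0.0094 0 0 0 25; 0 -0.025 -0.0102 0 0 0 25; 0 -0.0289 -0.0108 0 0 0 25; 0 -0.0328 -0.0111 0 0 0 25; 0 -0.0367 -0.0112 0 0 0 25; 0 -0.0395 -0.0111 0 0 0 25; 0 -0.0417 -0.0109 0 0 0 25"
}}

```text
time_s: 18.35
ee_pos: [469.0, 220.0, 172.1]
ee_rot: [180.0, -0.0, -152.8]
force: [-1.5, 3.4, 3.3]
gripper_width: 31.6
gripper_force: 8.0
```

Call:
{"fn": "send_rows", "kwargs": {
  "targets": "0 0 0 0 0 0 25; 0 0 0 0 0 0 25; 0 0 0 0 0 0 25; 0 0 0 0 0 0 25"
}}

```text
time_s: 18.68
ee_pos: [469.1, 219.7, 171.9]
ee_rot: [-179.9, -0.0, -152.8]
force: [-0.8, 0.8, 1.5]
gripper_width: 32.0
gripper_force: 8.0
```

Run:
```python
from h import *
rep(); f=rep()
cv2.imwrite("pics/c7.png",cv2.resize(f["image"][110:270,210:410],(750,600),interpolation=cv2.INTER_CUBIC))
```

```text
18.73 [469.1 219.7 171.9] Fxyz wheel [-0.31, -0.48, 0.57] 31.7 8.0
{'yellow': (277.9, 64.5, 169.0), 'green': (276.2, 62.6, 103.0), 'blue': (278.0, 64.0, 105.0), 'red': (272.4, 61.0, 164.0)}
18.78 [469.1 219.8 172. ] Fxyz wheel [-0.31, -0.35, 1.06] 31.4 8.0
{'yellow': (277.5, 64.4, 169.0), 'green': (276.4, 63.0, 104.0), 'blue': (277.5, 64.0, 105.0), 'red': (272.6, 61.3, 161.0)}
```

View pics/c7.png

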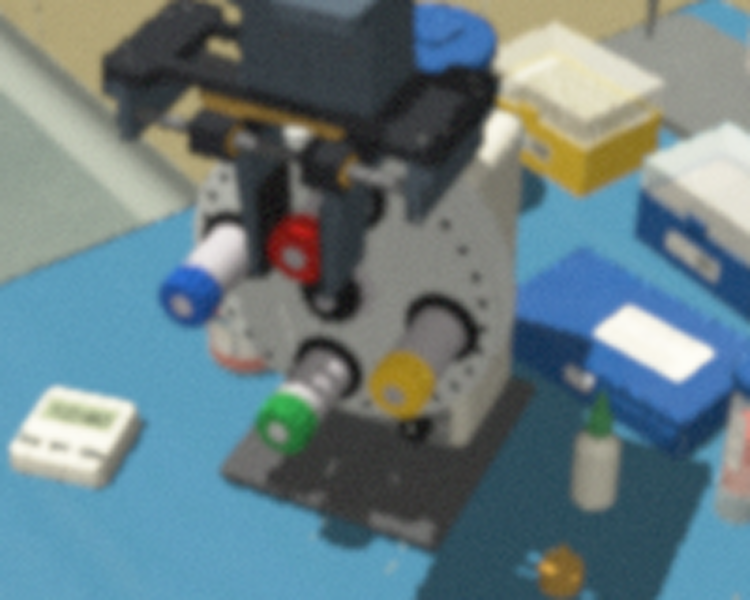

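Red is held near the top (crop 297,248). Green is lower left, yellow lower right, and the timer, dropper and brass weight are undisturbed. Against the same caps' readings at both stops, the wheel is about 2° too far clockwise, so I correct that.

Call:
{"fn": "send_rows", "kwargs": {
  "targets": "0 0.001 -0.0001 0 0 0 25; 0 0.0024 -0.0002 0 0 0 25; 0 0.0024 -0.0002 0 0 0 25; 0 0.0024 -0.0002 0 0 0 25; 0 0.0024 -0.0002 0 0 0 25; 0 0.0024 -0.0002 0 0 0 25; 0 0.0024 -0.0002 0 0 0 25; 0 0.0024 -0.0002 0 0 0 25",
  "grip_force": 20
}}

```text
time_s: 19.45
ee_pos: [468.7, 220.5, 172.1]
ee_rot: [-179.7, -0.0, -152.8]
force: [1.7, -5.3, -1.1]
gripper_width: 31.4
gripper_force: 20.0
```

Run:
```python
from h import *
rep(); rep()
```

```text
19.5 [468.7 220.5 172.1] Fxyz wheel [0.4, -6.05, -0.22] 31.8 20.0
{'yellow': (276.7, 64.1, 172.0), 'green': (275.5, 63.1, 108.0), 'blue': (276.6, 64.5, 109.0), 'red': (271.8, 61.2, 146.0)}
19.55 [468.7 220.5 172.1] Fxyz wheel [0.76, -4.27, 0.96] 31.8 20.0
{'yellow': (276.9, 64.1, 174.0), 'green': (275.3, 62.6, 106.0), 'blue': (276.8, 64.5, 107.0), 'red': (272.2, 61.8, 145.0)}
```

Call:
{"fn": "send_rows", "kwargs": {
  "targets": "0 0 0 0 0 0 25; 0 0 0 0 0 0 25; 0 0.001 0 0 0 0 25; 0 0.0018 0 0 0 0 25; 0 0.0018 0 0 0 0 25; 0 0.0018 0 0 0 0 25; 0 0.0018 0 0 0 0 25; 0 0.0018 0 0 0 0 25",
  "grip_force": 6
}}

```text
time_s: 20.22
ee_pos: [466.9, 224.3, 172.5]
ee_rot: [180.0, 0.0, -152.8]
force: [1.4, -3.8, 3.9]
gripper_width: 32.0
gripper_force: 6.0
```

Run:
```python
from h import *
rep(); rep()
```

```text
20.27 [466.9 224.3 172.5] Fxyz wheel [-0.25, -3.5, 3.85] 31.5 6.0
{'yellow': (273.3, 63.3, 176.0), 'green': (271.4, 63.2, 99.0), 'blue': (273.0, 63.8, 102.0), 'red': (267.8, 62.2, 160.0)}
20.32 [466.9 224.3 172.5] Fxyz wheel [-1.48, -3.98, 4.37] 31.9 6.0
{'yellow': (273.4, 63.1, 178.0), 'green': (271.4, 62.9, 100.0), 'blue': (273.0, 63.8, 104.0), 'red': (267.8, 62.4, 158.0)}
```

Call:
{"fn": "send_rows", "kwargs": {
  "targets": "0 -0.001 0 0 0 0 25; 0 -0.002 0 0 0 0 25; 0 -0.003 0 0 0 0 25; 0 -0.0034 0 0 0 0 25; 0 -0.0034 0 0 0 0 25; 0 -0.0034 0 0 0 0 25; 0 -0.0034 0 0 0 0 25"
}}

```text
time_s: 20.9
ee_pos: [468.3, 221.6, 172.3]
ee_rot: [180.0, -0.0, -152.8]
force: [-1.9, 3.3, 3.5]
gripper_width: 31.9
gripper_force: 6.0
```

Run:
```python
from h import *
rep(); rep()
```

```text
20.95 [468.4 221.4 172.3] Fxyz wheel [-0.66, 3.16, 2.83] 31.8 6.0
{'yellow': (276.0, 64.0, 169.0), 'green': (274.6, 63.2, 103.0), 'blue': (276.0, 64.0, 102.0), 'red': (270.4, 61.6, 152.0)}
21.0 [468.4 221.4 172.3] Fxyz wheel [0.99, 3.6, 3.03] 32.4 6.0
{'yellow': (276.3, 63.8, 170.0), 'green': (274.6, 63.2, 101.0), 'blue': (275.9, 63.7, 102.0), 'red': (270.6, 61.9, 152.0)}
```

Call:
{"fn": "send_rows", "kwargs": {
  "targets": "0 0 0 0 0 0 25; 0 0.0008 0 0 0 0 25; 0 0.0008 0 0 0 0 25; 0 0.0008 0 0 0 0 25; 0 0.0008 0 0 0 0 25; 0 0.0008 0 0 0 0 25; 0 0.0008 0 0 0 0 25; 0 0.0008 0 0 0 0 25; 0 0.0008 0 0 0 0 25; 0 0.0008 0 0 0 0 25; 0 0.0008 0 0 0 0 25; 0 0.0008 0 0 0 0 25",
  "grip_force": 15
}}

```text
time_s: 22.0
ee_pos: [468.3, 221.6, 172.3]
ee_rot: [-180.0, 0.0, -152.8]
force: [0.3, 0.4, 0.7]
gripper_width: 31.9
gripper_force: 15.0
```

Run:
```python
from h import *
rep(); rep()
```

```text
22.05 [468.3 221.6 172.3] Fxyz wheel [1.35, -0.62, 0.99] 32.0 15.0
{'yellow': (275.7, 63.9, 168.0), 'green': (274.6, 63.2, 102.0), 'blue': (275.8, 64.4, 105.0), 'red': (270.8, 62.0, 154.0)}
22.1 [468.2 221.7 172.3] Fxyz wheel [-0.38, -1.15, 1.37] 31.6 15.0
{'yellow': (275.7, 63.9, 168.0), 'green': (274.6, 63.2, 104.0), 'blue': (276.0, 64.0, 100.0), 'red': (270.6, 61.9, 150.0)}
```

The wheel is held still within about 0.3° of the midpoint between the two stops, with the side forces near zero. I'm handing it in.

```bash
python3 -c "
from workcell import env
print(env.job_done())"
```

```text
the job is handed in; nothing more can be done
None
```

The heavy side is at the bottom, within about 0.5° of midway between the two swing stops (about 39° either side); the gripper holds the wheel still by the red vessel, about 5° right of the top, and nothing round the rotator was moved.

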